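# Mark a blank in the punch jig and hold it raised on the cam ejector

### The job

A brass blank lies in the nest of the small marking jig. Pick up the short brass mallet by its handle, strike the jig's sprung punch down to its stop so that it marks the blank, and put the mallet back down on the bench, clear of the jig. Then raise the jig's cam lever until it stands upright, where the cam lifts the blank highest out of its nest, and finish while holding the lever there (it springs back if let go and the lift drops again if it goes past); do not push the other things on the bench about.

Things in the scene. Friction and masses are not known exactly. Their poses are not given: they have to be found in the camera images.
- jig: Marking jig, a small grey C-frame fixed to the bench: foot 100 x 74 mm, 145 mm tall. Origin at bench height under the nest's centre; front faces its -x, z up. Steel table, top at z = 60 mm, with a round nest 3 mm deep at x = y = 0; behind it (x 31 to 55 mm) a column with an arm 30 mm wide, up to z = 114 mm, that guides the punch over the nest. Cam lever on its -y side.
- punch (a joint): How far the sprung punch is pressed down, m: 0 = up (rest), 0.014 = on its stop, touching the blank. A spring of about 2 N at rest and 6 N at the stop pushes it back up.
- punch_head (a point): Centre of the flat top of the punch's steel head (24 mm across), on the nest's axis, 144 mm above the bench when the punch is up and 130 mm when it is down.
- cam_lever (a joint): Lever angle, rad: 0 = rest, pointing to the jig's front (-x), 10 degrees above level; grows as the handle rises. Upright, 1.396, is the highest lift (blank raised 8 mm); beyond it the lift falls again, stop at 2.0. A return spring pulls it back to 0: about 2 N at the handle at rest, 3.5 N when upright; nothing latches it.
- lever_pivot (a point): Point on the lever's axis of turning, in the plane in which the handle's middle swings: x = 0, y = -74, z = 30 mm in the jig's frame. The axis runs along the jig's y.
- blank: Loose round brass blank, 28 mm across, 4 mm thick, lying in the nest; origin at the centre of its underside, 57 mm above the bench at rest.
- mallet: Short brass mallet, about 0.3 kg, standing on one face of its round brass head (34 mm across, 50 mm high), the wooden handle level. Origin at the centre of the lower face, z up, the handle runs to its -x, from x = -17 to -144 mm.
- mallet_grip (a point): A point to take the handle: in the middle of its section, 55 mm from the head's centre, 25 mm above the lower face. The handle is 16 mm wide (y) and 20 mm high.
- mallet_head (a point): Centre of the mallet's brass head, 25 mm above its lower face.
- nest (a point): Centre of the nest's floor, 57 mm above the bench.
- tweezers: Cross-locking tweezers lying on the bench behind the jig, 156 mm long; a bystander.
- wallet: Flat black leather tool wallet, 69 x 150 x 11 mm, on the bench behind the mallet; a bystander.
- hose (a point): A fixed obstacle: the grey hose of the hanging flexible-shaft motor, about 25 mm thick, hangs nearly upright through this point off the bench's front right corner, up to 0.9 m. Coming from the right, pass it on the robot's side. (The lamp's gooseneck slopes up from its foot behind the wallet, 0.3 m high there, to its shade in front of the bench's middle, 0.5 m up.)
- lever_handle (a point): Middle of the lever's handle: a black sleeve 16 mm thick and 40 mm long that turns freely on its pin, sticking out sideways along the jig's -y from the lever's end (y = -53 to -93 mm), 80 mm from the lever's axis. 44 mm above the bench at rest, 110 mm when upright. The lever itself is a flat bar at y = -44 to -52 mm.

How it is judged:
By the outcome, as a careful person would: the job done as asked, in the order asked, and still so for the second after the job is handed in, while the arm keeps its last pose, push and grip.
It also fails if it takes over 61 s, if anything falls off the work surface, if the arm or the gripper's body presses on something with over 40 N, if the wrist force passes 120 N, or if a joint passes its speed limit or range.

### The arm

A 6-joint arm with a two-finger parallel gripper is mounted at the origin on a cart in front of the work surface, level with it; the furniture and walls round the work are solid. World frame = base frame: x ahead of the robot, y to its left, z up, the work surface at z = 0. Lengths are in m, angles in rad, forces in N, time in s.
With the tool pointing down it reaches from about 0.375 to 0.925 m from the base axis. Payload 5.7 kg.
Tool frame: the origin (TCP) lies midway between the tips of the shut fingers; the grasp point (between the pads) lies 19 mm behind it; z points along the fingers, y is the line along which they close (so a half turn about z gives the same grasp; the last joint's range is limited). The gripper opens to 88 mm and grips with 3 to 60 N. Pads are 20 mm wide; open, the fingers measure 115 mm over their backs; the gripper's body (75 mm by 178 mm) begins 61 mm behind the grasp point.
Start: joints at [1.155, 0.359, 1.51, -0, 1.272, -0.115], TCP at [0.178, 0.573, 0.223] pointing down, gripper open.
Joint ranges: [-2.97, 2.97], [-1.01, 2.36], [0.21, 2.38], [-0.96, 4.11], [0.2, 2.71], [-2.98, 2.98]. Speed limits (rad/s): [2.39, 2.39, 3.14, 3.14, 3.14, 3.14].

### API

Orientations are given as [roll, pitch, yaw] about the fixed x, y, z axes, in that order (R = Rz(yaw) Ry(pitch) Rx(roll)).
In Python, from workcell import env gives the robot as it stands.
- The arm moves only by the shell command python3 -m handwheel 'ROWS' [FORCE]. ROWS is JSON, a list of rows, each an object of numbers: "x", "y", "z": the shift along the tool's x, y, z in m; "rx", "ry", "rz": the turn, a rotation vector about the tool's x, y, z in rad; "hand": the closure in counts, from 0 (fully open) to 255 (shut). In form: [{"x": .., "y": .., "z": .., "rx": .., "ry": .., "rz": .., "hand": ..}, ...]. A call has 1 to 5 rows; each row is the pose to reach, as a shift and turn from the pose commanded when the call began, along the tool's axes at that moment; what a row does not reach only later rows make up. A row lasts 1/12 s, in which the tool goes at most 41.7 mm and 7.16 degrees, less where a joint would pass 70% of its speed; a pose out of reach is approached as far as the arm can. A call with a gripper value outside its range is refused whole. The fingers move at their own pace and stop on an object; FORCE is the grip in N (left out, the last holds). Time passes only in rows, so rows that repeat a pose let the fingers close. It gives the time, the measured TCP pose, the force, the opening and the grip force at its end, in the units of the state.
- env.get_state(): the state, without advancing time (a new reading comes with each control period).
- env.camera(name): name is "scene" or "side" or "wrist"; returns a dict with "color" (420x560x3 uint8, red, green, blue), "z_map" (420x560 float32, m along the optical axis (not along the pixel's ray), 0 where there is no reading), "camera_matrix" (3x3 intrinsics, pixels), "D" ([k1, k2, p1, p2, k3] as OpenCV has them; the pictures are not rectified), "world_to_cam" (4x4, takes a point from world to camera coordinates). Camera axes: x right, y up, looking along -z (the intrinsics and any distortion apply to the point x, -y, -z); pixel columns grow to the right and rows downward; lengths in m; the calibration is good to about 2 mm. A picture is of the moment at which its call begins.
- env.job_done(): hands the job in; it is judged then, once.
The state is a dict: "time": time; "qpos": joint angles; "joint_velocities": joint speeds; "joint_efforts": joint torques, N m; "tool_pos": TCP position; "orientation": TCP orientation; "wrist_force": force on the tool from outside, world axes, zero at the start; "moment": the same for the moment, N m; "grip_width": opening from 0.0 (shut) to 1.0 (fully open); "gripper_force": force on a finger pad.
Only numpy, scipy, OpenCV 4.12 (cv2) and the standard library are available. Lean on these libraries where they do the work, as an engineer would, in place of code of your own. Each camera call takes 0.05 s, during which the arm holds its last target. There are 200 camera calls.

## Working session

There is one attempt and no reset: what is moved stays moved. The work goes in short steps, Python scripts to look and compute and a shell command to move; the robot and the scene stay as the last step left them, time stands still between calls to the robot, and variables do not carry over. Pictures are saved under pics/ and viewed, at most 12 in all, crops included, and the job is handed in when it is done.

```bash
ls; mkdir -p pics
cat > h.py <<'E'
import numpy as np, cv2
from workcell import env
from scipy.spatial.transform import Rotation as R
def cloud(c):
    K,D,T=np.array(c["camera_matrix"]),np.array(c["D"]),np.array(c["world_to_cam"])
    z=c["z_map"]; h,w=z.shape
    u,v=np.meshgrid(np.arange(w),np.arange(h))
    n=cv2.undistortPoints(np.stack([u,v],-1).reshape(-1,1,2).astype(float),K,D).reshape(h,w,2)
    p=np.stack([n[...,0]*z,-n[...,1]*z,-z],-1)
    P=(p-T[:3,3])@T[:3,:3]
    P[z==0]=np.nan
    return P
def save(c,name,s=1.4): cv2.imwrite(name,cv2.resize(c["color"][...,::-1],None,fx=s,fy=s))
def shot(n,tag):
    c=env.camera(n); np.savez(f"{tag}.npz",P=cloud(c),color=c["color"]); save(c,f"pics/{tag}.png"); return c
E
python3 - <<'E'
from h import *
s=env.get_state(); print(s)
for n in("scene","side"): 
    c=shot(n,n+"0"); T=c["world_to_cam"]; print(n,-T[:3,:3].T@T[:3,3])
E
```

```text
pics
{'time': 0.0, 'qpos': array([ 1.15487859e+00,  3.59483412e-01,  1.51147411e+00, -7.50524018e-06,
        1.27249867e+00, -1.15110928e-01]), 'joint_velocities': array([-0.00108933, -0.00126046,  0.0001553 , -0.00028166, -0.00070441,
        0.00061227]), 'joint_efforts': array([ 2.40025925e-03, -5.15374124e+01, -2.70732075e+01,  6.78424467e-02,
        3.50095436e-02, -1.49020307e-04]), 'tool_pos': array([0.17749826, 0.57239141, 0.2218066 ]), 'orientation': array([-3.13974062e+00, -2.06918819e-04,  2.84078786e+00]), 'wrist_force': array([-0.68660777,  0.32958654,  0.17565938]), 'moment': array([ 0.02343158, -0.02497037,  0.02933574]), 'gripper_force': 0.0, 'grip_width': 1.0012570140750587}
scene [-0.0563758  -0.84626017  0.88283967]
side [0.25064529 0.47552644 0.68914019]
```

View pics/scene0.png

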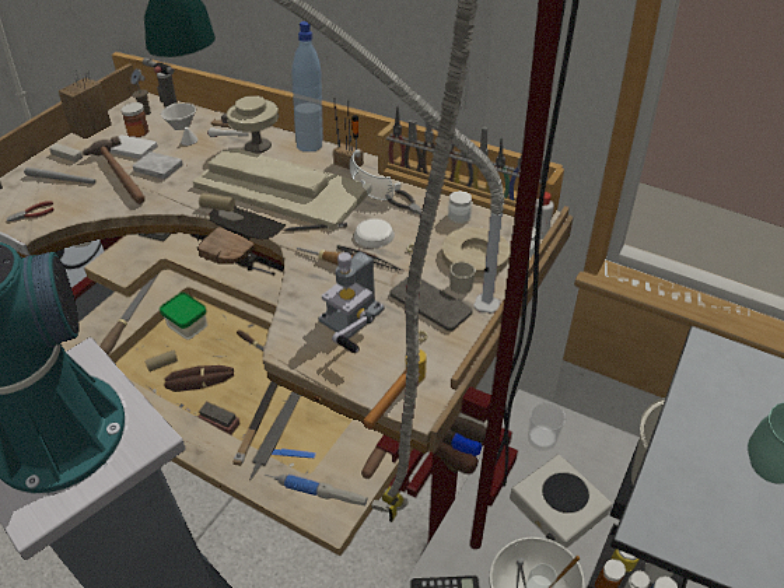

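View pics/side0.png

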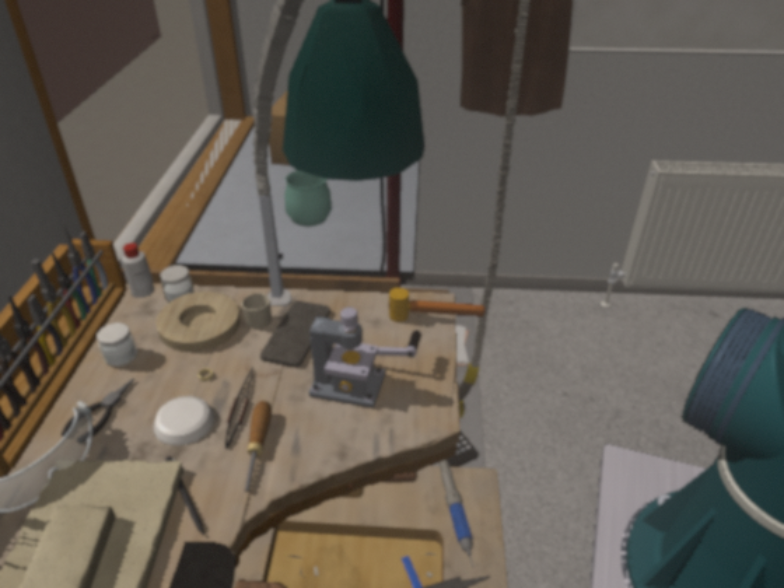

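The scene view shows the jig near (350,290), its lever handle near (347,343), and the mallet head at (421,365) with its handle running to (372,418). The hose crosses at about (412,380). In the side view the punch head is at (349,318), the lever handle at (413,343), and the mallet head at (400,303) with its handle running to (483,310).

Run:
```python
from h import *
np.set_printoptions(precision=4,suppress=True)
for t in("scene0","side0"):
    d=np.load(t+".npz");P=d["P"];hsv=cv2.cvtColor(d["color"],cv2.COLOR_RGB2HSV)
    def box(x0,y0,x1,y1):
        a,b,c,e=[int(q/1.4) for q in(x0,y0,x1,y1)]
        return P[b:e,a:c].reshape(-1,3),hsv[b:e,a:c].reshape(-1,3)
    bx={"scene0":dict(mal=(355,340,440,435),jig=(310,240,400,360)),"side0":dict(mal=(380,280,500,325),jig=(300,300,430,410))}[t]
    p,h=box(*bx["mal"])
    m=(h[:,1]>140)&(p[:,2]>-.01)&(p[:,2]<.08)
    q=p[m]; head=q[q[:,2]>.043]; hd=q[(q[:,2]<.042)&(q[:,2]>.02)]
    print(t,"mallet n",len(q),"top mean",head.mean(0) if len(head) else 0,len(head),"range",q.min(0),q.max(0))
    top=head[head[:,2]>np.percentile(head[:,2],60)]; print(" top rng",top.min(0),top.max(0),top.mean(0))
    c=hd.mean(0); u,s,v=np.linalg.svd(hd[:,:2]-c[:2],full_matrices=False); print(" handle",c,v[0])
    p,h=box(*bx["jig"])
    q=p[(p[:,2]>.136)&(p[:,2]<.155)]; print(" punchtop",len(q),q.mean(0),q.min(0),q.max(0))
    q=p[(p[:,2]>.106)&(p[:,2]<.120)]; print(" arm top",len(q)); 
    if len(q)>5:
        r=cv2.minAreaRect(q[:,:2].astype(np.float32)); print(r)
    q=p[(p[:,2]>.025)&(p[:,2]<.065)&(h[:,2]<60)]; print(" blackhandle",len(q),q.mean(0),q.min(0),q.max(0))
    r=cv2.minAreaRect(q[:,:2].astype(np.float32)); print(r)
    q=p[(p[:,2]>.056)&(p[:,2]<.064)]; print(" table",len(q),cv2.minAreaRect(q[:,:2].astype(np.float32)))
    # hose
d=np.load("scene0.npz");P=d["P"]
for v in(200,300,400,460):
    r=P[int(v/1.4),int(395/1.4):int(450/1.4)]; i=np.nanargmin(np.linalg.norm(r-np.array([-0.056,-.846,.883]),axis=1)); print("hose",r[i])
```

```text
scene0 mallet n 422 top mean [ 0.5013 -0.3367  0.048 ] 38 range [ 0.3576 -0.3667  0.0019] [ 0.5147 -0.2482  0.0522]
 top rng [ 0.4968 -0.344   0.0488] [ 0.5111 -0.3317  0.0522] [ 0.5052 -0.3381  0.0496]
 handle [ 0.4143 -0.3511  0.0313] [-0.9853 -0.1708]
 punchtop 62 [ 0.5124 -0.1519  0.1408] [ 0.5021 -0.1617  0.1361] [ 0.5228 -0.1401  0.145 ]
 arm top 240
((0.5331920385360718, -0.14954698085784912), (0.07256504148244858, 0.03413262963294983), 5.753579139709473)
 blackhandle 232 [ 0.4878 -0.1973  0.0431] [ 0.433  -0.2492  0.0252] [ 0.5652 -0.1262  0.0648]
((0.48483988642692566, -0.18801841139793396), (0.15132349729537964, 0.08310402184724808), 47.47596740722656)
 table 364 ((0.5225306153297424, -0.14938628673553467), (0.08214092999696732, 0.06610529869794846), 4.893407821655273)
side0 mallet n 507 top mean [ 0.4985 -0.3237  0.0501] 125 range [ 0.3628 -0.4066 -0.0003] [ 0.5313 -0.3067  0.0536]
 top rng [ 0.484  -0.3384  0.0513] [ 0.5151 -0.3092  0.0536] [ 0.4986 -0.3259  0.0522]
 handle [ 0.4447 -0.3324  0.0334] [-0.9602 -0.2794]
 punchtop 110 [ 0.5142 -0.1438  0.143 ] [ 0.5042 -0.1574  0.1363] [ 0.5259 -0.1344  0.1474]
 arm top 413
((0.5332660675048828, -0.1445833146572113), (0.0712008997797966, 0.03552812337875366), 6.086887359619141)
 blackhandle 56 [ 0.4666 -0.2051  0.05  ] [ 0.4367 -0.2433  0.025 ] [ 0.5567 -0.1276  0.0644]
((0.4944288432598114, -0.18002870678901672), (0.16253188252449036, 0.026639152318239212), 42.15785598754883)
 table 693 ((0.5261963605880737, -0.1452818661928177), (0.08585045486688614, 0.06832411885261536), 4.873816967010498)
hose [ 0.3671 -0.4761  0.4905]
hose [ 0.3629 -0.4514  0.3425]
hose [ 0.3619 -0.4493  0.1632]
hose [ 0.362  -0.4391  0.0123]
```

```bash
python3 - <<'E'
from h import *
np.set_printoptions(precision=3,suppress=True)
P=np.load("side0.npz")["P"]
q=P[int(20/1.4):int(165/1.4),int(300/1.4):int(405/1.4)].reshape(-1,3)
q=q[(q[:,2]>.3)&(q[:,1]>-.4)];print(len(q),np.nanpercentile(q,[2,50,98],axis=0))
for v,u in((20,285),(100,262),(200,266),(280,276)): print(P[int(v/1.4)-3:int(v/1.4)+4,int(u/1.4)-3:int(u/1.4)+4].reshape(-1,3)[[10,24,38]])
# bench front edge near the jig
E
grep -rn "" /dev/null; python3 -m handwheel --help 2>&1 | head -5
```

```text
7422 [[0.37  0.072 0.504]
 [0.398 0.104 0.546]
 [0.433 0.12  0.583]]
[[ 0.524 -0.056  0.545]
 [ 0.526 -0.059  0.541]
 [ 0.529 -0.064  0.538]]
[[ 0.613 -0.155  0.429]
 [ 0.618 -0.163  0.423]
 [ 0.62  -0.167  0.418]]
[[ 0.709 -0.299  0.211]
 [ 0.709 -0.297  0.207]
 [ 0.709 -0.297  0.202]]
[[ 0.708 -0.296  0.058]
 [ 0.709 -0.296  0.051]
 [ 0.71  -0.296  0.045]]
invalid input: not JSON, or not a number
```

```bash
g(){ python3 -c "
from workcell import env
s=env.get_state();print(s['time'],[round(float(v),4) for v in list(s['qpos'])+list(s['tool_pos'])+list(s['orientation'])])"; }
python3 -m handwheel '[{"y":-0.04},{"y":-0.08},{"y":-0.12},{"y":-0.15},{"y":-0.15}]'; g
python3 -m handwheel '[{"rx":0.12},{"rx":0.24},{"rx":0.36},{"rx":0.36},{"rx":0.36}]'; g
python3 -m handwheel '[{"z":0.03},{"z":0.06},{"z":0.09},{"z":0.09},{"z":0.09}]';g
python3 -m handwheel '[{"y":0.03},{"y":0.06},{"y":0.09},{"y":0.09},{"y":0.09}]';g
```

```text
0.1 [1.1549, 0.3594, 1.5113, 0.0, 1.2725, -0.1151, 0.1775, 0.5725, 0.2219, -3.14, -0.0002, 2.8408]
0.1 [1.1549, 0.3594, 1.5113, 0.0, 1.2725, -0.1151, 0.1775, 0.5725, 0.2219, -3.14, -0.0002, 2.8408]
0.1 [1.1549, 0.3594, 1.5113, 0.0, 1.2725, -0.1151, 0.1775, 0.5725, 0.2219, -3.14, -0.0002, 2.8408]
0.1 [1.1549, 0.3594, 1.5113, 0.0, 1.2725, -0.1151, 0.1775, 0.5725, 0.2219, -3.14, -0.0002, 2.8408]invalid input
invalid input
invalid input
invalid input
```

```bash
cat > g.py <<'E'
from h import *
s=env.get_state();o=list(s['qpos'])+list(s['tool_pos'])+list(s['orientation'])
print(round(s['time'],2),'q',np.round(s['qpos'],3),'p',np.round(s['tool_pos'],4),'rpy',np.round(s['orientation'],3),'F',np.round(s['wrist_force'],1),'grip',round(s['grip_width'],3),round(float(s['gripper_force']),1))
open('log.txt','a').write(' '.join(map(str,o))+'\n')
E
python3 g.py
python3 -m handwheel '[{"x":0,"y":-0.04,"z":0,"rx":0,"ry":0,"rz":0,"hand":0},{"x":0,"y":-0.08,"z":0,"rx":0,"ry":0,"rz":0,"hand":0},{"x":0,"y":-0.12,"z":0,"rx":0,"ry":0,"rz":0,"hand":0},{"x":0,"y":-0.15,"z":0,"rx":0,"ry":0,"rz":0,"hand":0},{"x":0,"y":-0.15,"z":0,"rx":0,"ry":0,"rz":0,"hand":0}]'; python3 g.py
python3 -m handwheel '[{"x":0,"y":0,"z":0,"rx":0.12,"ry":0,"rz":0,"hand":0},{"x":0,"y":0,"z":0,"rx":0.24,"ry":0,"rz":0,"hand":0},{"x":0,"y":0,"z":0,"rx":0.36,"ry":0,"rz":0,"hand":0},{"x":0,"y":0,"z":0,"rx":0.36,"ry":0,"rz":0,"hand":0}]'; python3 g.py
```

```text
0.1 q [ 1.155  0.359  1.511  0.     1.272 -0.115] p [0.1775 0.5725 0.2219] rpy [-3.14  -0.     2.841] F [-0.1  0.4  0.2] grip 0.999 0.0
time: 0.52
tool_pos: [0.1302, 0.4227, 0.2214]
orientation: [-3.134, -0.001, 2.841]
wrist_force: [-0.1, -0.8, -0.1]
grip_width: 0.998
gripper_force: 0.0
0.52 q [ 1.116  0.135  1.828 -0.     1.186 -0.154] p [0.1302 0.4227 0.2214] rpy [-3.134e+00 -1.000e-03  2.841e+00] F [-0.1 -0.8 -0.1] grip 0.998 0.0
time: 0.85
tool_pos: [0.1346, 0.4328, 0.2197]
orientation: [-2.775, -0.0, 2.841]
wrist_force: [0.2, 1.0, -0.1]
grip_width: 1.001
gripper_force: 0.0
0.85 q [ 1.152  0.371  1.567 -0.042  1.568 -0.11 ] p [0.1346 0.4328 0.2197] rpy [-2.775 -0.     2.841] F [ 0.2  1.  -0.1] grip 1.001 0.0
```

```bash
python3 -m handwheel '[{"x":0,"y":0,"z":0,"rx":-0.12,"ry":0,"rz":0,"hand":0},{"x":0,"y":0,"z":0,"rx":-0.24,"ry":0,"rz":0,"hand":0},{"x":0,"y":0,"z":0,"rx":-0.36,"ry":0,"rz":0,"hand":0},{"x":0,"y":0,"z":0.03,"rx":-0.48,"ry":0,"rz":0,"hand":0},{"x":0,"y":0,"z":0.05,"rx":-0.56,"ry":0,"rz":0,"hand":0}]'|head -1; python3 g.py
cat > fk.py <<'E'
import numpy as np
from scipy.optimize import least_squares
def parts(p,q):
    z0,a1,L1,L2,a3,Lt,e=p
    q2,q3,q5=q[1],q[2],q[4]; A=q2+q3
    el=np.array([a1+L1*np.sin(q2),z0+L1*np.cos(q2)])
    wr=el+L2*np.array([np.sin(A),np.cos(A)])+a3*np.array([np.cos(A),-np.sin(A)])
    S=A+q5
    t=wr+Lt*np.array([np.sin(S),np.cos(S)])+e*np.array([np.cos(S),-np.sin(S)])
    return el,wr,t
E
python3 - <<'E'
from fk import *
D=np.loadtxt('log.txt')
D=np.vstack([D])
f=lambda p:np.concatenate([np.concatenate([parts(p,d[:6])[2]-[np.hypot(d[6],d[7]),d[8]] for d in D]), 0.003*(p-np.array([.35,.05,.45,.45,0,.3,0]))])
r=least_squares(f,[.35,.05,.45,.45,0,.3,0]);print(r.x,np.abs(r.fun[:-7]).max())
for d in D: print([np.round(v,3) for v in parts(r.x,d[:6])])
E
```

```text
time: 1.27
1.27 q [ 1.076  0.065  2.065  0.053  0.806 -0.227] p [0.1289 0.4144 0.1781] rpy [2.932e+00 2.000e-03 2.841e+00] F [-0.8  0.2 -1.8] grip 0.999 0.0
[ 2.61492916e-01  7.13196678e-03  6.09020441e-01  4.27750644e-01
  1.02472556e-01  3.85441754e-01 -2.81276356e-04] 5.672499458309055e-05
[array([0.221, 0.832]), array([0.6  , 0.607]), array([0.599, 0.222])]
[array([0.089, 0.865]), array([0.445, 0.607]), array([0.442, 0.221])]
[array([0.228, 0.829]), array([0.59, 0.58]), array([0.453, 0.22 ])]
[array([0.047, 0.869]), array([0.355, 0.555]), array([0.434, 0.178])]
```

```bash
cat > plan.py <<'E'
from h import *
def rows(wps,n=None,start=None):
    """wps: list of (pos, Rot); prints shift/turn in tool axes at start."""
    s=env.get_state(); p0=np.array(s['tool_pos']);R0=R.from_euler('xyz',s['orientation'])
    if start is not None:p0,R0=start
    for p,r in wps:
        print(np.round(R0.inv().apply(np.array(p)-p0),3),np.round((R0.inv()*r).as_rotvec(),3))
def down(yaw,tilt=0): return R.from_euler('z',yaw)*R.from_euler('x',np.pi)*R.from_euler('x',tilt)
E
python3 - <<'E'
from plan import *
from workcell import env
# arc waypoints; yaw relative to azimuth: at az=1.27, yaw=2.84
def arc(az,r=.385,z=.16,t=-.42): return (np.array([r*np.cos(az),r*np.sin(az),z]), down(az+1.571,t))
a=1.27
rows([arc(a)])
print('sweep')
rows([arc(a-.12*k) for k in range(1,6)],start=arc(a))
E
```

```text
[ 0.    -0.052  0.008] [-0.21   0.002  0.   ]
sweep
[-0.046 -0.003 -0.001] [-0.    -0.049  0.11 ]
[-0.092 -0.01  -0.005] [ 0.    -0.098  0.219]
[-0.136 -0.023 -0.01 ] [ 0.    -0.147  0.329]
[-0.178 -0.04  -0.018] [-0.    -0.196  0.438]
[-0.217 -0.061 -0.027] [ 0.    -0.245  0.548]
```

```bash
python3 -m handwheel '[{"x":0,"y":-0.026,"z":0.004,"rx":-0.105,"ry":0,"rz":0,"hand":0},{"x":0,"y":-0.052,"z":0.008,"rx":-0.21,"ry":0,"rz":0,"hand":0},{"x":0,"y":-0.052,"z":0.008,"rx":-0.21,"ry":0,"rz":0,"hand":0}]' >/dev/null; python3 g.py
python3 -m handwheel '[{"x":-0.038,"y":-0.002,"z":-0.001,"rx":0,"ry":-0.041,"rz":0.091,"hand":0},{"x":-0.076,"y":-0.007,"z":-0.003,"rx":0,"ry":-0.082,"rz":0.183,"hand":0},{"x":-0.114,"y":-0.016,"z":-0.007,"rx":0,"ry":-0.122,"rz":0.274,"hand":0},{"x":-0.15,"y":-0.028,"z":-0.012,"rx":0,"ry":-0.163,"rz":0.365,"hand":0},{"x":-0.185,"y":-0.043,"z":-0.019,"rx":0,"ry":-0.204,"rz":0.457,"hand":0}]' >/dev/null; python3 g.py
python3 - <<'E'
from fk import *
p=[.2615,.0071,.6090,.42775,.10247,.3854,0]
for d in np.loadtxt('log.txt')[-2:]: print([np.round(v,3) for v in parts(p,d)],np.arctan2(d[7],d[6]))
E
```

```text
1.52 q [ 0.965 -0.063  2.37   0.263  0.477 -0.517] p [0.1025 0.3489 0.1494] rpy [ 2.752 -0.005  2.842] F [-1.7 -2.7 -0.6] grip 1.0 0.0
1.93 q [ 0.469 -0.057  2.335  0.242  0.477 -0.49 ] p [0.2789 0.2657 0.1601] rpy [2.73  0.007 2.335] F [-0.1  0.9  0. ] grip 1.001 0.0
[array([-0.031,  0.869]), array([0.217, 0.506]), array([0.352, 0.145])] 1.285003348201623
[array([-0.027,  0.87 ]), array([0.231, 0.514]), array([0.376, 0.157])] 0.7612305390072379
```

```bash
S='true'
python3 -m handwheel '[{"x":-0.038,"y":-0.002,"z":-0.001,"rx":0,"ry":-0.041,"rz":0.091,"hand":0},{"x":-0.076,"y":-0.007,"z":-0.003,"rx":0,"ry":-0.082,"rz":0.183,"hand":0},{"x":-0.114,"y":-0.016,"z":-0.007,"rx":0,"ry":-0.122,"rz":0.274,"hand":0},{"x":-0.15,"y":-0.028,"z":-0.012,"rx":0,"ry":-0.163,"rz":0.365,"hand":0},{"x":-0.185,"y":-0.043,"z":-0.019,"rx":0,"ry":-0.204,"rz":0.457,"hand":0}]' >/dev/null; python3 g.py
python3 -m handwheel '[{"x":-0.038,"y":-0.002,"z":-0.001,"rx":0,"ry":-0.041,"rz":0.091,"hand":0},{"x":-0.076,"y":-0.007,"z":-0.003,"rx":0,"ry":-0.082,"rz":0.183,"hand":0},{"x":-0.114,"y":-0.016,"z":-0.007,"rx":0,"ry":-0.122,"rz":0.274,"hand":0},{"x":-0.15,"y":-0.028,"z":-0.012,"rx":0,"ry":-0.163,"rz":0.365,"hand":0},{"x":-0.185,"y":-0.043,"z":-0.019,"rx":0,"ry":-0.204,"rz":0.457,"hand":0}]' >/dev/null; python3 g.py
python3 -m handwheel '[{"x":-0.038,"y":-0.002,"z":-0.001,"rx":0,"ry":-0.041,"rz":0.091,"hand":0},{"x":-0.076,"y":-0.007,"z":-0.003,"rx":0,"ry":-0.082,"rz":0.183,"hand":0},{"x":-0.114,"y":-0.016,"z":-0.007,"rx":0,"ry":-0.122,"rz":0.274,"hand":0},{"x":-0.15,"y":-0.028,"z":-0.012,"rx":0,"ry":-0.163,"rz":0.365,"hand":0},{"x":-0.15,"y":-0.028,"z":-0.012,"rx":0,"ry":-0.163,"rz":0.365,"hand":0}]' >/dev/null; python3 g.py
```

```text
2.35 q [-0.028 -0.059  2.334  0.234  0.474 -0.481] p [0.3733 0.0988 0.1615] rpy [2.725 0.012 1.834] F [1.  0.1 0.2] grip 0.999 0.0
2.77 q [-0.527 -0.064  2.334  0.233  0.473 -0.479] p [ 0.376  -0.0927  0.1637] rpy [2.719 0.014 1.334] F [ 0.1 -1.  -0.2] grip 0.999 0.0
3.18 q [-0.934 -0.068  2.333  0.237  0.471 -0.484] p [ 0.3101 -0.2352  0.1658] rpy [2.712 0.015 0.928] F [ 0.1 -0.2  0.8] grip 0.998 0.0
```

Run:
```python
from plan import *
rows([([.44,-.325,.20],down(.2))])
```

```text
[0.006 0.158 0.035] [ 0.415 -0.142  0.72 ]
```

```bash
python3 -m handwheel '[{"x":0,"y":0.03,"z":0.007,"rx":0.06,"ry":-0.02,"rz":0.103,"hand":0},{"x":0,"y":0.06,"z":0.012,"rx":0.12,"ry":-0.04,"rz":0.206,"hand":0},{"x":0.001,"y":0.08,"z":0.018,"rx":0.18,"ry":-0.06,"rz":0.309,"hand":0},{"x":0.003,"y":0.11,"z":0.025,"rx":0.24,"ry":-0.08,"rz":0.412,"hand":0},{"x":0.005,"y":0.14,"z":0.03,"rx":0.3,"ry":-0.1,"rz":0.514,"hand":0}]' >/dev/null
python3 - <<'E'
from plan import *
rows([([.44,-.325,.20],down(.2))])
E
```

```text
[ 0.001  0.021 -0.001] [ 0.153 -0.055  0.288]
```

```bash
python3 -m handwheel '[{"x":0,"y":0.01,"z":0,"rx":0.055,"ry":-0.02,"rz":0.1,"hand":0},{"x":0.001,"y":0.02,"z":-0.001,"rx":0.11,"ry":-0.04,"rz":0.2,"hand":0},{"x":0.001,"y":0.021,"z":-0.001,"rx":0.153,"ry":-0.055,"rz":0.288,"hand":0},{"x":0.001,"y":0.021,"z":-0.001,"rx":0.153,"ry":-0.055,"rz":0.288,"hand":0},{"x":0.001,"y":0.021,"z":-0.001,"rx":0.153,"ry":-0.055,"rz":0.288,"hand":0}]' >/dev/null; python3 g.py
python3 - <<'E'
from h import *
np.set_printoptions(precision=4,suppress=True)
for n in ("wrist","scene","side"):
    c=shot(n,n+"1")
P=np.load("wrist1.npz")["P"];hsv=cv2.cvtColor(np.load("wrist1.npz")["color"],cv2.COLOR_RGB2HSV)
m=(P[...,2]>.02)&(P[...,2]<.06)&(hsv[...,1]>140)&(P[...,1]<-.27)&(P[...,1]>-.42)&(P[...,0]>.33)&(P[...,0]<.55)
q=P[m];print(len(q),q.min(0),q.max(0))
h=q[q[:,2]>.044];print("top",len(h),h.mean(0),cv2.minEnclosingCircle(h[:,:2].astype(np.float32)))
d=q[(q[:,2]<.042)&(q[:,2]>.028)];cc=d.mean(0);print("handle",len(d),cc,np.linalg.svd(d[:,:2]-cc[:2],full_matrices=False)[2][0])
E
```

```text
4.02 q [-7.650e-01  3.050e-01  1.659e+00  1.000e-03  1.176e+00  5.980e-01] p [ 0.4385 -0.3251  0.1984] rpy [ 3.141e+00 -1.000e-03  2.080e-01] F [ 0.1  0.3 -0.5] grip 0.998 0.0
2311 [ 0.3623 -0.3622  0.0274] [ 0.5151 -0.3126  0.0511]
top 928 [ 0.4993 -0.328   0.0488] ((0.49900931119918823, -0.32792386412620544), 0.01629021391272545)
handle 1382 [ 0.4269 -0.3435  0.033 ] [-0.9771 -0.2127]
```

View pics/wrist1.png

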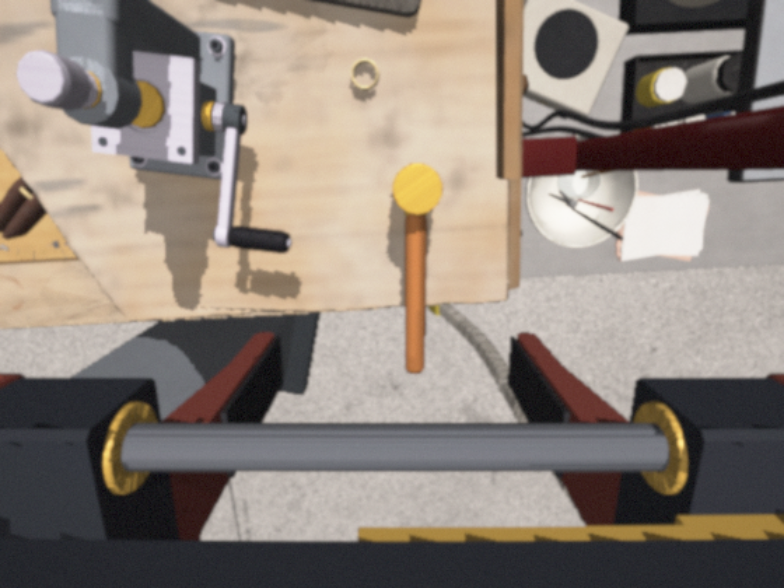

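View pics/side1.png

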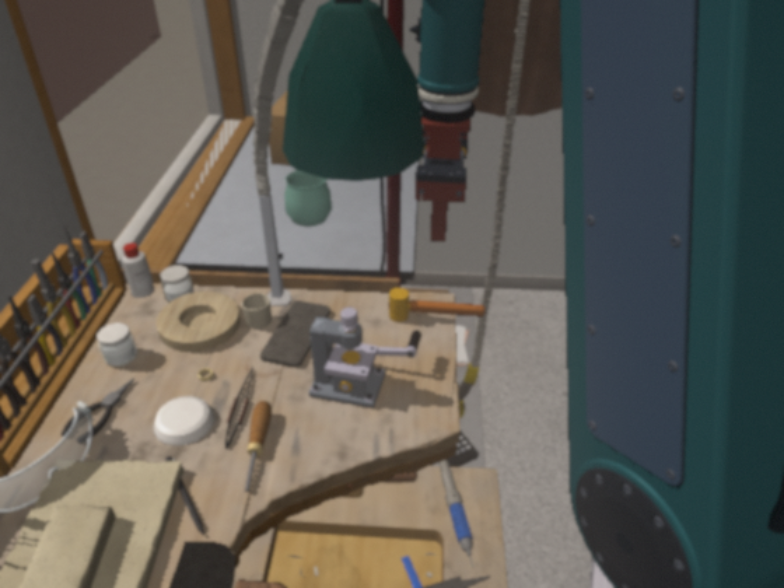

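Wrist view: the mallet head is at (418,188) and its handle runs to (415,370), aligned with the tool. The jig is at upper left with the lever handle at (255,240). The side view shows the gripper clear of the hose and the lamp. Descending to grasp.

```bash
python3 -m handwheel '[{"x":0.009,"y":0.008,"z":0.03,"rx":0,"ry":0,"rz":0,"hand":0},{"x":0.017,"y":0.016,"z":0.065,"rx":0,"ry":0,"rz":0,"hand":0},{"x":0.017,"y":0.016,"z":0.1,"rx":0,"ry":0,"rz":0,"hand":0},{"x":0.017,"y":0.016,"z":0.135,"rx":0,"ry":0,"rz":0,"hand":0},{"x":0.017,"y":0.016,"z":0.16,"rx":0,"ry":0,"rz":0,"hand":0}]' >/dev/null; python3 -m handwheel '[{"x":0,"y":0,"z":0.015,"rx":0,"ry":0,"rz":0,"hand":0},{"x":0,"y":0,"z":0.029,"rx":0,"ry":0,"rz":0,"hand":0},{"x":0,"y":0,"z":0.029,"rx":0,"ry":0,"rz":0,"hand":0}]' >/dev/null; python3 g.py
python3 -m handwheel '[{"x":0,"y":0,"z":0,"rx":0,"ry":0,"rz":0,"hand":255},{"x":0,"y":0,"z":0,"rx":0,"ry":0,"rz":0,"hand":255},{"x":0,"y":0,"z":0,"rx":0,"ry":0,"rz":0,"hand":255},{"x":0,"y":0,"z":0,"rx":0,"ry":0,"rz":0,"hand":255},{"x":0,"y":0,"z":0,"rx":0,"ry":0,"rz":0,"hand":255}]' 60 >/dev/null; python3 g.py
python3 -m handwheel '[{"x":0,"y":0,"z":0,"rx":0,"ry":0,"rz":0,"hand":255},{"x":0,"y":0,"z":0,"rx":0,"ry":0,"rz":0,"hand":255},{"x":0,"y":0,"z":0,"rx":0,"ry":0,"rz":0,"hand":255},{"x":0,"y":0,"z":0,"rx":0,"ry":0,"rz":0,"hand":255},{"x":0,"y":0,"z":0,"rx":0,"ry":0,"rz":0,"hand":255}]' >/dev/null; python3 g.py
```

```text
4.83 q [-7.560e-01  5.860e-01  1.776e+00  1.000e-03  7.840e-01  6.070e-01] p [ 0.4557 -0.3347  0.0072] rpy [-3.137e+00  2.000e-03  2.060e-01] F [0.5 0.4 0.6] grip 1.001 0.0
5.25 q [-0.757  0.582  1.771  0.002  0.787  0.608] p [ 0.4584 -0.3374  0.0104] rpy [ 3.141e+00 -2.000e-03  2.050e-01] F [ 0.4  0.4 -1. ] grip 0.663 0.0
5.67 q [-0.757  0.584  1.772  0.002  0.786  0.608] p [ 0.4579 -0.337   0.0093] rpy [-3.141e+00 -1.000e-03  2.050e-01] F [ 0.1 -0.4 -0.2] grip 0.28 0.0
```

```bash
python3 -m handwheel '[{"x":0,"y":0,"z":0,"rx":0,"ry":0,"rz":0,"hand":255},{"x":0,"y":0,"z":0,"rx":0,"ry":0,"rz":0,"hand":255},{"x":0,"y":0,"z":0,"rx":0,"ry":0,"rz":0,"hand":255},{"x":0,"y":0,"z":0,"rx":0,"ry":0,"rz":0,"hand":255}]' >/dev/null; python3 g.py
python3 -m handwheel '[{"x":0,"y":0,"z":-0.02,"rx":0,"ry":0,"rz":0,"hand":255},{"x":0,"y":0,"z":-0.05,"rx":0,"ry":0,"rz":0,"hand":255},{"x":0,"y":0,"z":-0.085,"rx":0,"ry":0,"rz":0,"hand":255},{"x":0,"y":0,"z":-0.12,"rx":0,"ry":0,"rz":0,"hand":255},{"x":0,"y":0,"z":-0.15,"rx":0,"ry":0,"rz":0,"hand":255}]' >/dev/null; python3 -m handwheel '[{"x":0,"y":0,"z":-0.015,"rx":0,"ry":0,"rz":0,"hand":255},{"x":0,"y":0,"z":-0.025,"rx":0,"ry":0,"rz":0,"hand":255},{"x":0,"y":0,"z":-0.025,"rx":0,"ry":0,"rz":0,"hand":255}]' >/dev/null; python3 g.py
python3 - <<'E'
from plan import *
np.set_printoptions(precision=4,suppress=True)
rows([([.4725,-.157,.185],down(.205))])
c=shot("wrist","wrist2");P=np.load("wrist2.npz")["P"];hsv=cv2.cvtColor(c["color"],cv2.COLOR_RGB2HSV)
q=P[(P[...,2]>.132)&(P[...,2]<.156)&(P[...,1]>-.2)&(P[...,1]<-.1)&(hsv[...,1]<90)]
print("punch",len(q),q.mean(0),cv2.minEnclosingCircle(q[:,:2].astype(np.float32)))
m=(P[...,2]>.18)&(P[...,2]<.27)&(hsv[...,1]>140)&(P[...,0]>.48)&(P[...,0]<.53)&(P[...,1]<-.3);h=P[m];print("head",len(h),h.mean(0),h.min(0),h.max(0))
t=h[h[:,2]>np.percentile(h[:,2],40)];print(np.c_[t[:,:2],np.ones(len(t))].shape,np.linalg.lstsq(np.c_[t[:,:2],np.ones(len(t))],t[:,2],rcond=None)[0])
E
```

```text
6.0 q [-0.757  0.584  1.772  0.002  0.786  0.608] p [ 0.4579 -0.3369  0.0093] rpy [-3.141e+00 -1.000e-03  2.050e-01] F [0.2 0.2 0. ] grip 0.175 60.0
6.67 q [-7.570e-01  3.490e-01  1.624e+00  1.000e-03  1.165e+00  6.080e-01] p [ 0.4584 -0.3378  0.1861] rpy [ 3.14e+00 -3.00e-03  2.05e-01] F [ 1.  -1.5 -3.4] grip 0.181 60.0
[ 0.051 -0.174  0.001] [ 0.002 -0.003  0.   ]
punch 762 [ 0.5156 -0.1569  0.1391] ((0.5153573155403137, -0.14939361810684204), 0.011840125545859337)
head 5879 [ 0.5015 -0.3308  0.2257] [ 0.4801 -0.409   0.1865] [ 0.5179 -0.3131  0.27  ]
(3527, 3) [-0.032  -0.4196  0.104 ]
```

View pics/wrist2.png

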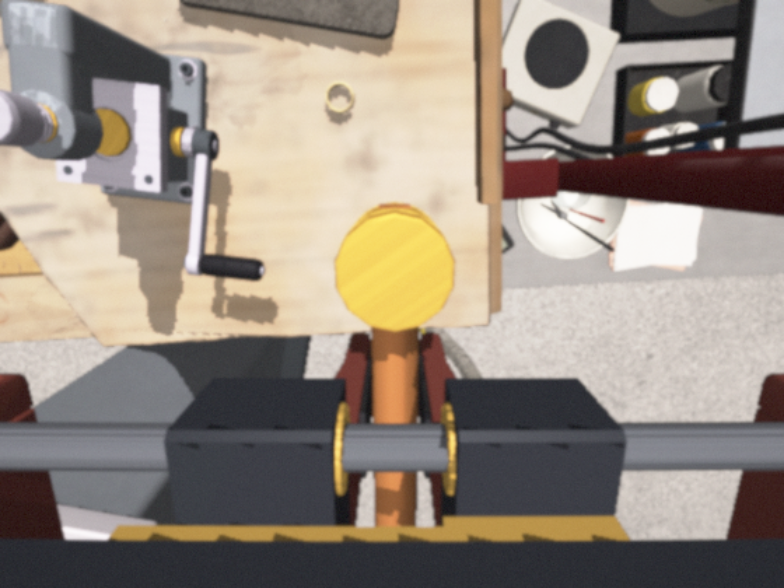

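The wrist view shows the mallet level in the grip, head at (395,268), with the punch and jig at left (0–60,115) and the lever handle at (240,268). Carrying it over the punch.

```bash
python3 -m handwheel '[{"x":0.008,"y":-0.025,"z":0,"rx":0,"ry":0,"rz":0,"hand":255},{"x":0.018,"y":-0.06,"z":0,"rx":0,"ry":0,"rz":0,"hand":255},{"x":0.029,"y":-0.098,"z":0,"rx":0,"ry":0,"rz":0,"hand":255},{"x":0.04,"y":-0.135,"z":0,"rx":0,"ry":0,"rz":0,"hand":255},{"x":0.048,"y":-0.163,"z":0,"rx":0,"ry":0,"rz":0,"hand":255}]' >/dev/null; python3 g.py;  python3 -m handwheel '[{"x":0.003,"y":-0.01,"z":0,"rx":0,"ry":0,"rz":0,"hand":255},{"x":0.003,"y":-0.01,"z":0,"rx":0,"ry":0,"rz":0,"hand":255},{"x":0.003,"y":-0.01,"z":0,"rx":0,"ry":0,"rz":0,"hand":255}]' >/dev/null; python3 g.py
python3 - <<'E'
from plan import *
c=shot("scene","scene3");c=shot("side","side3")
a=cv2.imread("pics/scene3.png")[100:400,200:500];b=cv2.imread("pics/side3.png")[150:450,200:500]
cv2.imwrite("pics/both3.png",cv2.resize(np.hstack([a,b]),(800,400)))
E
```

```text
7.13 q [-0.477  0.259  1.774  0.002  1.114  0.888] p [ 0.4694 -0.1643  0.1821] rpy [-3.137e+00  3.000e-03  2.050e-01] F [ 0.3  0.4 -3.3] grip 0.179 60.0
7.38 q [-4.610e-01  2.560e-01  1.775e+00  1.000e-03  1.112e+00  9.030e-01] p [ 0.4718 -0.1571  0.1833] rpy [-3.14e+00  1.00e-03  2.07e-01] F [-0.3 -0.5 -3.7] grip 0.179 60.0
```

View pics/both3.png

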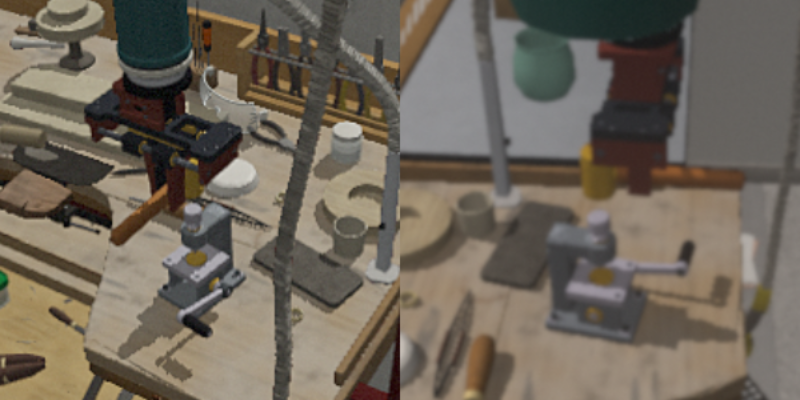

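The mallet head sits above the punch in both views (left at (193,180) over (193,212), right at (598,170) over (598,220)). Striking.

```bash
python3 -m handwheel '[{"x":0.001,"y":0,"z":0.012,"rx":0,"ry":0,"rz":0,"hand":255},{"x":0.001,"y":0,"z":0.025,"rx":0,"ry":0,"rz":0,"hand":255},{"x":0.001,"y":0,"z":0.038,"rx":0,"ry":0,"rz":0,"hand":255}]' ; python3 -m handwheel '[{"x":0,"y":0,"z":0.006,"rx":0,"ry":0,"rz":0,"hand":255},{"x":0,"y":0,"z":0.008,"rx":0,"ry":0,"rz":0,"hand":255},{"x":0,"y":0,"z":0.008,"rx":0,"ry":0,"rz":0,"hand":255}]';python3 - <<'E'
from plan import *
c=shot("side","side4");P=np.load("side4.npz")["P"];P3=np.load("side0.npz")["P"]
c=env.camera("side");save(c,"pics/x.png")
cv2.imwrite("pics/s4.png",cv2.resize(cv2.imread("pics/side4.png")[200:420,260:480],(600,600)))
E
```

```text
time: 7.73
tool_pos: [0.4742, -0.1591, 0.1463]
orientation: [3.141, -0.002, 0.203]
wrist_force: [-0.7, -1.0, 1.5]
grip_width: 0.18
gripper_force: 60.0
time: 7.98
tool_pos: [0.474, -0.159, 0.1392]
orientation: [3.141, -0.001, 0.204]
wrist_force: [-1.6, -1.3, 2.5]
grip_width: 0.175
gripper_force: 60.0
```

View pics/s4.png

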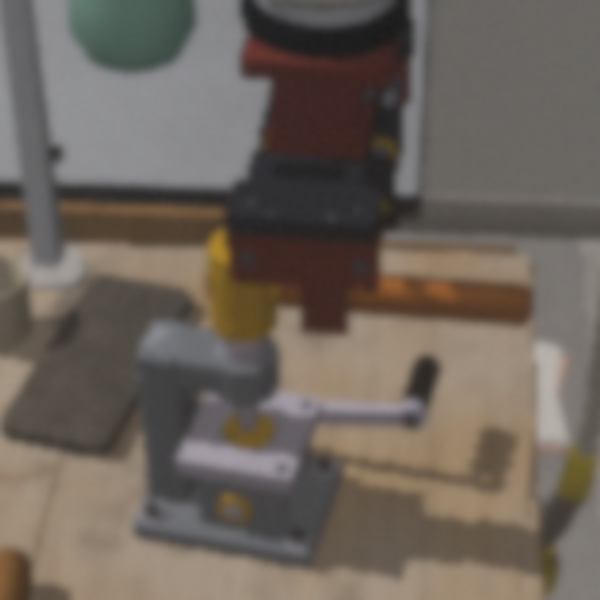

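The mallet head (240,300) rests centred on the punch, and the punch's tip reaches towards the blank. The net push is about 6 N, close to the stop, so I press until the force rises.

```bash
python3 -m handwheel '[{"x":0,"y":0,"z":0.002,"rx":0,"ry":0,"rz":0,"hand":255},{"x":0,"y":0,"z":0.003,"rx":0,"ry":0,"rz":0,"hand":255},{"x":0,"y":0,"z":0.003,"rx":0,"ry":0,"rz":0,"hand":255}]' | grep -E "pos|force|orie"; python3 -m handwheel '[{"x":0,"y":0,"z":0.002,"rx":0,"ry":0,"rz":0,"hand":255},{"x":0,"y":0,"z":0.003,"rx":0,"ry":0,"rz":0,"hand":255},{"x":0,"y":0,"z":0.003,"rx":0,"ry":0,"rz":0,"hand":255}]'| grep -E "pos|force|orie"
```

```text
tool_pos: [0.4737, -0.159, 0.1377]
orientation: [3.14, -0.001, 0.205]
wrist_force: [-8.6, -3.0, 20.0]
gripper_force: 60.0
tool_pos: [0.4732, -0.1591, 0.135]
orientation: [3.139, -0.001, 0.205]
wrist_force: [-12.3, -4.2, 23.7]
gripper_force: 60.0
```

At the stop: the force jumped to about 27 N. Lifting and carrying back.

```bash
python3 -m handwheel '[{"x":0,"y":0,"z":-0.01,"rx":0,"ry":0,"rz":0,"hand":255},{"x":0,"y":0,"z":-0.03,"rx":0,"ry":0,"rz":0,"hand":255},{"x":0,"y":0,"z":-0.05,"rx":0,"ry":0,"rz":0,"hand":255},{"x":-0.005,"y":0.015,"z":-0.054,"rx":0,"ry":0,"rz":0,"hand":255},{"x":-0.015,"y":0.05,"z":-0.054,"rx":0,"ry":0,"rz":0,"hand":255}]' | grep -E "pos|force|orie"; python3 -m handwheel '[{"x":-0.011,"y":0.035,"z":0,"rx":0,"ry":0,"rz":0,"hand":255},{"x":-0.022,"y":0.072,"z":0,"rx":0,"ry":0,"rz":0,"hand":255},{"x":-0.032,"y":0.107,"z":0,"rx":0,"ry":0,"rz":0,"hand":255},{"x":-0.036,"y":0.123,"z":0,"rx":0,"ry":0,"rz":0,"hand":255},{"x":-0.036,"y":0.123,"z":0,"rx":0,"ry":0,"rz":0,"hand":255}]'| grep -E "pos|force|orie"
python3 - <<'E'
from plan import *
np.set_printoptions(precision=4,suppress=True)
c=shot("wrist","wrist5")
for t in("wrist2","wrist5"):
    d=np.load(t+".npz");P=d["P"];hsv=cv2.cvtColor(d["color"],cv2.COLOR_RGB2HSV)
    h=P[190:232,245:320];k=hsv[190:232,245:320];h=h[(k[...,1]>140)&(h[...,2]>.15)&(h[...,2]<.26)]
    T=np.array([.979,.204]);a=h[:,:2]@T
    print(t,len(h),h.mean(0),np.polyfit(a,h[:,2],1))
p=d["P"];q=p[(p[...,2]>.132)&(p[...,2]<.156)&(p[...,1]>-.2)&(p[...,1]<-.1)&(hsv[...,1]<90)];print(len(q),q.mean(0),q.max(0))
E
```

```text
tool_pos: [0.4694, -0.207, 0.1879]
orientation: [-3.14, -0.003, 0.208]
wrist_force: [1.0, -0.8, -4.4]
gripper_force: 60.0
tool_pos: [0.4587, -0.3414, 0.1861]
orientation: [3.14, -0.001, 0.201]
wrist_force: [0.6, 0.6, -3.1]
gripper_force: 60.0
wrist2 2819 [ 0.4951 -0.3307  0.2255] [0.0056 0.2232]
wrist5 3069 [ 0.4959 -0.3344  0.2292] [0.0725 0.199 ]
537 [ 0.5155 -0.1579  0.1378] [ 0.5265 -0.1496  0.1441]
```

View pics/wrist5.png

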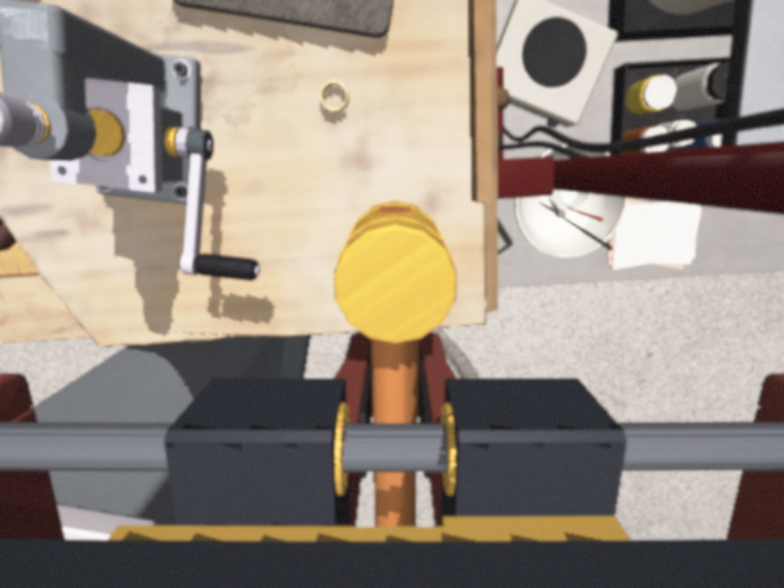

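The wrist view shows the mallet still held, but the head (395,280) has tipped up about 0.07 rad. I correct that with the tool while lowering.

```bash
python3 -m handwheel '[{"x":0,"y":0,"z":0.02,"rx":0,"ry":-0.02,"rz":0,"hand":255},{"x":0,"y":0,"z":0.055,"rx":0,"ry":-0.04,"rz":0,"hand":255},{"x":0,"y":0,"z":0.09,"rx":0,"ry":-0.07,"rz":0,"hand":255},{"x":0,"y":0,"z":0.125,"rx":0,"ry":-0.07,"rz":0,"hand":255},{"x":0,"y":0,"z":0.15,"rx":0,"ry":-0.07,"rz":0,"hand":255}]' | grep -E "pos|force|orie"; python3 -m handwheel '[{"x":0,"y":0,"z":0.01,"rx":0,"ry":0,"rz":0,"hand":255},{"x":0,"y":0,"z":0.018,"rx":0,"ry":0,"rz":0,"hand":255},{"x":0,"y":0,"z":0.022,"rx":0,"ry":0,"rz":0,"hand":255},{"x":0,"y":0,"z":0.024,"rx":0,"ry":0,"rz":0,"hand":255},{"x":0,"y":0,"z":0.024,"rx":0,"ry":0,"rz":0,"hand":255}]'| grep -E "pos|force|orie"
```

```text
tool_pos: [0.4581, -0.3337, 0.0336]
orientation: [-3.137, 0.071, 0.207]
wrist_force: [1.0, 0.0, -3.8]
gripper_force: 60.0
tool_pos: [0.4579, -0.3377, 0.0134]
orientation: [3.141, 0.068, 0.205]
wrist_force: [1.0, -0.2, -2.1]
gripper_force: 60.0
```

```bash
python3 -m handwheel '[{"x":0,"y":0,"z":0.0015,"rx":0,"ry":0,"rz":0,"hand":255},{"x":0,"y":0,"z":0.002,"rx":0,"ry":0,"rz":0,"hand":255},{"x":0,"y":0,"z":0.002,"rx":0,"ry":0,"rz":0,"hand":255}]' | grep -E "pos|force|orie"
```

```text
tool_pos: [0.4575, -0.3376, 0.0112]
orientation: [3.141, 0.068, 0.205]
wrist_force: [-0.0, 0.6, -3.1]
gripper_force: 60.0
```

Run:
```python
from plan import *
c=shot("wrist","wrist6");d=np.load("wrist6.npz");P=d["P"];hsv=cv2.cvtColor(d["color"],cv2.COLOR_RGB2HSV)
h=P[190:232,245:320];k=hsv[190:232,245:320];h=h[(k[...,1]>140)&(h[...,2]>.03)&(h[...,2]<.07)];a=h[:,:2]@np.array([.979,.204])
print(len(h),h.mean(0),np.polyfit(a,h[:,2],1))
```

```text
3082 [ 0.4975994  -0.32987736  0.05159273] [0.00413932 0.04985482]
```

```bash
python3 -m handwheel '[{"x":0,"y":0,"z":0.0015,"rx":0,"ry":0,"rz":0,"hand":255},{"x":0,"y":0,"z":0.002,"rx":0,"ry":0,"rz":0,"hand":255},{"x":0,"y":0,"z":0.002,"rx":0,"ry":0,"rz":0,"hand":255}]' | grep -E "pos|force"
python3 -m handwheel '[{"x":0,"y":0,"z":0,"rx":0,"ry":0,"rz":0,"hand":200},{"x":0,"y":0,"z":0,"rx":0,"ry":0,"rz":0,"hand":120},{"x":0,"y":0,"z":0,"rx":0,"ry":0,"rz":0,"hand":60},{"x":0,"y":0,"z":0,"rx":0,"ry":0,"rz":0,"hand":60},{"x":0,"y":0,"z":0,"rx":0,"ry":0,"rz":0,"hand":60}]' | grep -E "pos|force|width"
python3 -m handwheel '[{"x":0,"y":0,"z":0,"rx":0,"ry":0,"rz":0,"hand":60},{"x":0,"y":0,"z":0,"rx":0,"ry":0,"rz":0,"hand":60},{"x":0,"y":0,"z":-0.015,"rx":0,"ry":0,"rz":0,"hand":60},{"x":0,"y":0,"z":-0.035,"rx":0,"ry":0,"rz":0,"hand":60},{"x":0,"y":0,"z":-0.06,"rx":0,"ry":0,"rz":0,"hand":60}]' | grep -E "pos|force|width"
python3 -m handwheel '[{"x":0,"y":0,"z":-0.035,"rx":0,"ry":0.07,"rz":0,"hand":60},{"x":0,"y":0,"z":-0.07,"rx":0,"ry":0.07,"rz":0,"hand":60},{"x":0,"y":0,"z":-0.1,"rx":0,"ry":0.07,"rz":0,"hand":60},{"x":0,"y":0,"z":-0.1,"rx":0,"ry":0.07,"rz":0,"hand":60}]' | grep -E "time|pos|force|width"
python3 - <<'E'
from plan import *
np.set_printoptions(precision=4,suppress=True)
s=env.get_state()
c=shot("wrist","wrist7");d=np.load("wrist7.npz");P=d["P"];hsv=cv2.cvtColor(d["color"],cv2.COLOR_RGB2HSV)
q=P[(P[...,2]>.02)&(P[...,2]<.06)&(hsv[...,1]>140)&(P[...,1]<-.27)&(P[...,1]>-.42)&(P[...,0]>.33)&(P[...,0]<.55)]
h=q[q[:,2]>.044];print("top",len(h),h.mean(0))
q=P[(P[...,2]>.03)&(P[...,2]<.06)&(hsv[...,2]<60)&(P[...,1]<-.18)&(P[...,1]>-.27)&(P[...,0]>.41)&(P[...,0]<.47)]
print("lever",len(q),q.mean(0),np.percentile(q,[2,98],axis=0),cv2.minAreaRect(q[:,:2].astype(np.float32)))
rows([([.43,-.25,.17],down(.205)),([.4425,-.2295,.17],down(1.664))])
E
```

```text
tool_pos: [0.457, -0.3372, 0.0084]
wrist_force: [-0.2, 0.2, -2.6]
gripper_force: 60.0
tool_pos: [0.4571, -0.3374, 0.0086]
wrist_force: [0.3, -0.9, -0.3]
grip_width: 0.479
gripper_force: 0.0
tool_pos: [0.46, -0.3355, 0.0677]
wrist_force: [0.6, 0.1, -0.6]
grip_width: 0.764
gripper_force: 0.0
time: 12.02
tool_pos: [0.471, -0.3379, 0.1745]
wrist_force: [1.0, -0.1, -0.5]
grip_width: 0.766
gripper_force: 0.0
top 1042 [ 0.4997 -0.329   0.0487]
lever 529 [ 0.4445 -0.2273  0.0492] [[ 0.4379 -0.2466  0.0458]
 [ 0.4507 -0.2091  0.0514]] ((0.4439347982406616, -0.22729842364788055), (0.012864800170063972, 0.04084886237978935), 4.667963981628418)
[-0.021 -0.093  0.001] [ 0.005 -0.005  0.   ]
[-0.005 -0.111  0.001] [ 0.008 -0.    -1.459]
```

View pics/wrist7.png

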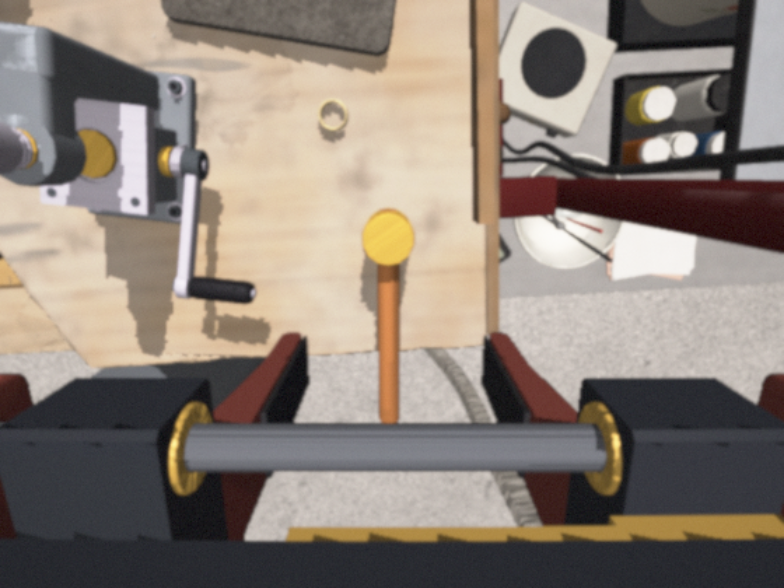

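The mallet stands level, head at (388,237), clear of the jig; the lever handle is at (220,290). Turning and moving over the handle.

```bash
python3 -m handwheel '[{"x":-0.001,"y":-0.025,"z":0,"rx":0,"ry":0,"rz":-0.12,"hand":60},{"x":-0.003,"y":-0.055,"z":0,"rx":0,"ry":0,"rz":-0.24,"hand":60},{"x":-0.004,"y":-0.085,"z":0,"rx":0,"ry":0,"rz":-0.36,"hand":60},{"x":-0.004,"y":-0.113,"z":0,"rx":0,"ry":0,"rz":-0.48,"hand":60},{"x":-0.004,"y":-0.113,"z":0,"rx":0,"ry":0,"rz":-0.6,"hand":60}]' | grep -E "pos|force|width"
python3 -m handwheel '[{"x":0,"y":0,"z":0,"rx":0,"ry":0,"rz":-0.12,"hand":60},{"x":0,"y":0,"z":0,"rx":0,"ry":0,"rz":-0.24,"hand":60},{"x":0,"y":0,"z":0,"rx":0,"ry":0,"rz":-0.36,"hand":60},{"x":0,"y":0,"z":0,"rx":0,"ry":0,"rz":-0.48,"hand":60},{"x":0,"y":0,"z":0,"rx":0,"ry":0,"rz":-0.6,"hand":60}]' | grep -E "pos|force|width"
python3 -m handwheel '[{"x":0,"y":0,"z":0,"rx":0,"ry":0,"rz":-0.12,"hand":60},{"x":0,"y":0,"z":0,"rx":0,"ry":0,"rz":-0.25,"hand":60},{"x":0,"y":0,"z":0,"rx":0,"ry":0,"rz":-0.25,"hand":60},{"x":0,"y":0,"z":0,"rx":0,"ry":0,"rz":-0.25,"hand":60}]' | grep -E "pos|force|width"
python3 g.py
python3 - <<'E'
from plan import *
rows([([.444,-.2275,.026],down(1.656))])
c=shot("wrist","wrist8")
E
```

```text
tool_pos: [0.4371, -0.2194, 0.1661]
wrist_force: [0.3, -0.4, -1.1]
grip_width: 0.765
gripper_force: 0.0
tool_pos: [0.4399, -0.2245, 0.1666]
wrist_force: [-0.0, 0.1, 0.1]
grip_width: 0.766
gripper_force: 0.0
tool_pos: [0.4402, -0.2247, 0.167]
wrist_force: [0.1, -0.3, 0.6]
grip_width: 0.765
gripper_force: 0.0
13.23 q [-6.130e-01  2.710e-01  1.801e+00  1.000e-03  1.071e+00 -6.950e-01] p [ 0.4402 -0.2247  0.167 ] rpy [-3.141e+00 -2.000e-03  1.652e+00] F [ 0.1 -0.3  0.6] grip 0.765 0.0
[-0.003  0.004  0.141] [-0.001 -0.002 -0.004]
```

View pics/wrist8.png

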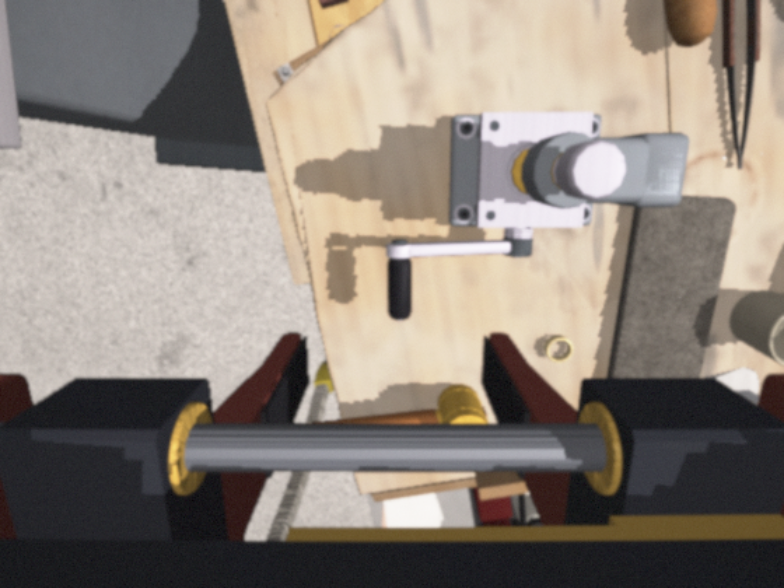

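Handle at (400,285) lies between the fingers, axis square to the closing line. Descending, then closing gently.

```bash
python3 - <<'E'
from plan import *
np.set_printoptions(precision=4,suppress=True)
d=np.load("wrist8.npz");P=d["P"];hsv=cv2.cvtColor(d["color"],cv2.COLOR_RGB2HSV)
q=P[(P[...,2]>.140)&(P[...,2]<.150)&(P[...,1]>-.2)&(P[...,1]<-.1)];print("punch",len(q),q.mean(0),cv2.minEnclosingCircle(q[:,:2].astype(np.float32)))
q=P[(P[...,2]>.03)&(P[...,2]<.06)&(hsv[...,2]<60)&(P[...,1]<-.2)&(P[...,1]>-.27)&(P[...,0]>.41)&(P[...,0]<.47)]
print("lever",len(q),q.mean(0),np.percentile(q,[2,98],axis=0),cv2.minAreaRect(q[:,:2].astype(np.float32)))
E
python3 -m handwheel '[{"x":-0.001,"y":0.002,"z":0.03,"rx":0,"ry":0,"rz":0,"hand":60},{"x":-0.003,"y":0.004,"z":0.065,"rx":0,"ry":0,"rz":0,"hand":60},{"x":-0.003,"y":0.004,"z":0.1,"rx":0,"ry":0,"rz":0,"hand":60},{"x":-0.003,"y":0.004,"z":0.13,"rx":0,"ry":0,"rz":0,"hand":60},{"x":-0.003,"y":0.004,"z":0.141,"rx":0,"ry":0,"rz":0,"hand":60}]' | grep -E "pos|force|width"
python3 -m handwheel '[{"x":0,"y":0,"z":0,"rx":0,"ry":0,"rz":0,"hand":120},{"x":0,"y":0,"z":0,"rx":0,"ry":0,"rz":0,"hand":190},{"x":0,"y":0,"z":0,"rx":0,"ry":0,"rz":0,"hand":190},{"x":0,"y":0,"z":0,"rx":0,"ry":0,"rz":0,"hand":190},{"x":0,"y":0,"z":0,"rx":0,"ry":0,"rz":0,"hand":190}]' 20 | grep -E "pos|force|width"; python3 g.py
```

```text
punch 1337 [ 0.514  -0.148   0.1425] ((0.5146024227142334, -0.14795918762683868), 0.012239816598594189)
lever 481 [ 0.4419 -0.2276  0.0495] [[ 0.4359 -0.2445  0.047 ]
 [ 0.4488 -0.2093  0.0513]] ((0.44229063391685486, -0.2268940508365631), (0.011812257580459118, 0.03701912984251976), 4.9903340339660645)
tool_pos: [0.4428, -0.2262, 0.0233]
wrist_force: [0.4, -0.2, -0.6]
grip_width: 0.767
gripper_force: 0.0
tool_pos: [0.4462, -0.2284, 0.0284]
wrist_force: [-1.1, -0.5, 0.4]
grip_width: 0.426
gripper_force: 0.0
14.12 q [-0.612  0.489  1.916  0.002  0.735 -0.697] p [ 0.4462 -0.2284  0.0284] rpy [3.139e+00 1.000e-03 1.655e+00] F [-1.1 -0.5  0.4] grip 0.426 0.0
```

```bash
python3 -m handwheel '[{"x":0,"y":-0.0015,"z":0,"rx":0,"ry":0,"rz":0,"hand":255},{"x":0,"y":-0.0015,"z":0,"rx":0,"ry":0,"rz":0,"hand":255},{"x":0,"y":-0.0015,"z":0,"rx":0,"ry":0,"rz":0,"hand":255},{"x":0,"y":-0.0015,"z":0,"rx":0,"ry":0,"rz":0,"hand":255},{"x":0,"y":-0.0015,"z":0,"rx":0,"ry":0,"rz":0,"hand":255}]' 20 | grep -E "pos|force|width"; python3 g.py
python3 - <<'E'
from plan import *
yaw=.087;J=np.array([.5145,-.148,0]);Rz=R.from_euler('z',yaw)
A=np.radians([10,20,30,40,50,60,70,80,90])
rows([(J+Rz.apply([-.08*np.cos(a),-.074,.03+.08*np.sin(a)-.019]),down(1.657)) for a in A])
E
```

```text
tool_pos: [0.4432, -0.228, 0.0273]
wrist_force: [-2.8, -1.9, 2.2]
grip_width: 0.176
gripper_force: 20.0
14.53 q [-6.14e-01  4.89e-01  1.92e+00  1.00e-03  7.33e-01 -7.00e-01] p [ 0.4432 -0.228   0.0273] rpy [ 3.141e+00 -1.000e-03  1.655e+00] F [-2.8 -1.9  2.2] grip 0.176 20.0
[-0.    -0.001  0.002] [ 0.    -0.001 -0.002]
[-0.     0.003 -0.011] [ 0.    -0.001 -0.002]
[-0.     0.009 -0.024] [ 0.    -0.001 -0.002]
[-0.     0.017 -0.035] [ 0.    -0.001 -0.002]
[-0.     0.027 -0.045] [ 0.    -0.001 -0.002]
[-0.     0.038 -0.053] [ 0.    -0.001 -0.002]
[-0.     0.051 -0.059] [ 0.    -0.001 -0.002]
[-0.     0.064 -0.063] [ 0.    -0.001 -0.002]
[-0.     0.078 -0.064] [ 0.    -0.001 -0.002]
```

```bash
python3 -m handwheel '[{"x":0,"y":0.001,"z":-0.0065,"rx":0,"ry":0,"rz":0,"hand":255},{"x":0,"y":0.0036,"z":-0.0135,"rx":0,"ry":0,"rz":0,"hand":255},{"x":0,"y":0.0095,"z":-0.026,"rx":0,"ry":0,"rz":0,"hand":255},{"x":0,"y":0.0175,"z":-0.0375,"rx":0,"ry":0,"rz":0,"hand":255},{"x":0,"y":0.0175,"z":-0.0375,"rx":0,"ry":0,"rz":0,"hand":255}]'; python3 g.py
python3 - <<'E'
from plan import *
yaw=.087;J=np.array([.5145,-.148,0]);Rz=R.from_euler('z',yaw)
A=np.radians([40,50,60,70,80,90])
rows([(J+Rz.apply([-.08*np.cos(a),-.074,.03+.08*np.sin(a)-.0175]),down(1.657)) for a in A])
E
```

```text
time: 14.95
tool_pos: [0.4622, -0.2264, 0.0666]
orientation: [3.14, -0.0, 1.655]
wrist_force: [-5.7, -2.8, 0.8]
grip_width: 0.177
gripper_force: 20.0
14.95 q [-0.591  0.439  1.858  0.002  0.844 -0.677] p [ 0.4622 -0.2264  0.0666] rpy [ 3.14  -0.     1.655] F [-5.7 -2.8  0.8] grip 0.177 20.0
[-0.    -0.002  0.003] [ 0.002 -0.    -0.002]
[-0.     0.008 -0.007] [ 0.002 -0.    -0.002]
[-0.     0.019 -0.015] [ 0.002 -0.    -0.002]
[-0.     0.032 -0.021] [ 0.002 -0.    -0.002]
[-0.     0.045 -0.025] [ 0.002 -0.    -0.002]
[-0.     0.059 -0.026] [ 0.002 -0.    -0.002]
```

```bash
python3 -m handwheel '[{"x":0,"y":0.01,"z":-0.0095,"rx":0,"ry":0,"rz":0,"hand":255},{"x":0,"y":0.0213,"z":-0.0175,"rx":0,"ry":0,"rz":0,"hand":255},{"x":0,"y":0.034,"z":-0.0235,"rx":0,"ry":0,"rz":0,"hand":255},{"x":0,"y":0.0474,"z":-0.0275,"rx":0,"ry":0,"rz":0,"hand":255},{"x":0,"y":0.0474,"z":-0.0275,"rx":0,"ry":0,"rz":0,"hand":255}]' >/dev/null; python3 g.py;python3 -m handwheel '[{"x":0,"y":0.007,"z":-0.001,"rx":0,"ry":0,"rz":0,"hand":255},{"x":0,"y":0.0135,"z":-0.001,"rx":0,"ry":0,"rz":0,"hand":255},{"x":0,"y":0.0135,"z":-0.001,"rx":0,"ry":0,"rz":0,"hand":255},{"x":0,"y":0.0135,"z":-0.001,"rx":0,"ry":0,"rz":0,"hand":255},{"x":0,"y":0.0135,"z":-0.001,"rx":0,"ry":0,"rz":0,"hand":255}]' >/dev/null; python3 g.py
python3 - <<'E'
from plan import *
np.set_printoptions(precision=4,suppress=True)
for n in("scene","side"): c=shot(n,n+"9")
a=cv2.imread("pics/scene9.png")[160:420,240:500];b=cv2.imread("pics/side9.png")[200:460,250:510]
cv2.imwrite("pics/both9.png",cv2.resize(np.hstack([a,b]),(800,400)))
# pivot hub / bar / handle points near lever plane, in jig frame
Rz=R.from_euler('z',.087)
for t in("scene9","side9"):
    P=np.load(t+".npz")["P"].reshape(-1,3);q=Rz.inv().apply(P-np.array([.5145,-.148,0]))
    m=(np.abs(q[:,0])<.03)&(q[:,1]<-.04)&(q[:,1]>-.1)&(q[:,2]>.02)&(q[:,2]<.12)
    for zz in(.03,.045,.06,.075,.09,.105):
        s=q[m&(np.abs(q[:,2]-zz)<.008)]
        if len(s):print(t,zz,len(s),np.median(s,axis=0))
E
```

```text
15.37 q [-0.537  0.447  1.745  0.002  0.948 -0.623] p [ 0.5098 -0.2222  0.0926] rpy [ 3.140e+00 -1.000e-03  1.656e+00] F [-2.3 -1.1  3.9] grip 0.178 20.0
15.78 q [-5.240e-01  4.580e-01  1.721e+00  1.000e-03  9.620e-01 -6.090e-01] p [ 0.5213 -0.2213  0.0934] rpy [ 3.141e+00 -1.000e-03  1.655e+00] F [-2.9  0.   5.8] grip 0.176 20.0
scene9 0.03 51 [-0.0053 -0.0538  0.0317]
scene9 0.045 25 [-0.0033 -0.0527  0.0447]
scene9 0.06 25 [-0.0043 -0.0517  0.0585]
scene9 0.075 15 [-0.0063 -0.0513  0.0745]
scene9 0.09 30 [-0.012  -0.0708  0.0938]
scene9 0.105 99 [-0.0101 -0.0843  0.1071]
side9 0.045 3 [-0.0044 -0.0472  0.0477]
side9 0.06 7 [-0.0042 -0.0485  0.0587]
side9 0.075 10 [-0.0045 -0.0469  0.0759]
side9 0.09 30 [-0.0038 -0.0459  0.0917]
side9 0.105 81 [-0.0079 -0.0624  0.1068]
```

View pics/both9.png

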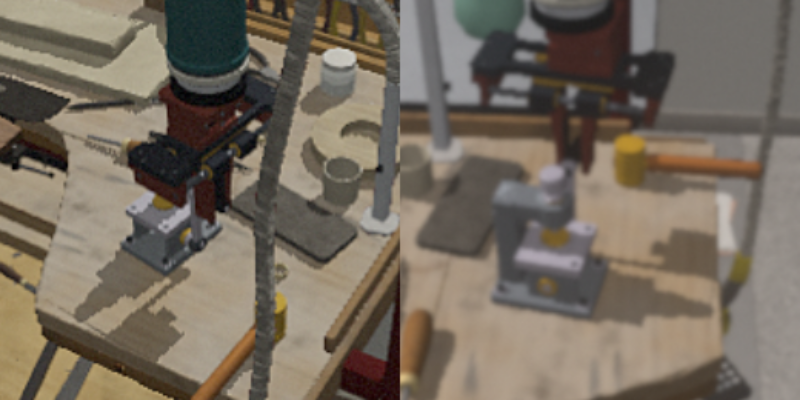

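Both views show the lever upright beside the jig (left, bar from (197,245) up to the fingers). The blank shows raised at (555,235) on the right, and the mallet is standing at (630,160). I ease out the vertical preload and check.

```bash
python3 -m handwheel '[{"x":0,"y":0.0005,"z":-0.001,"rx":0,"ry":0,"rz":0,"hand":255},{"x":0,"y":0.0005,"z":-0.001,"rx":0,"ry":0,"rz":0,"hand":255},{"x":0,"y":0.0005,"z":-0.001,"rx":0,"ry":0,"rz":0,"hand":255},{"x":0,"y":0.0005,"z":-0.001,"rx":0,"ry":0,"rz":0,"hand":255},{"x":0,"y":0.0005,"z":-0.001,"rx":0,"ry":0,"rz":0,"hand":255}]' >/dev/null; python3 g.py
python3 - <<'E'
from plan import *
np.set_printoptions(precision=4,suppress=True)
Rz=R.from_euler('z',.087)
import numpy as np
acc=[]
for i in range(8):
    c=env.camera("scene");P=cloud(c).reshape(-1,3);q=Rz.inv().apply(P-np.array([.5145,-.148,0]))
    acc.append(q[(np.abs(q[:,0])<.012)&(q[:,1]<-.040)&(q[:,1]>-.058)&(q[:,2]>.045)&(q[:,2]<.085)])
q=np.vstack(acc);print(len(q),np.polyfit(q[:,2],q[:,0],1))
P=cloud(env.camera("side")).reshape(-1,3);q=Rz.inv().apply(P-np.array([.5145,-.148,0]));m=(np.hypot(q[:,0]+.008,q[:,1])<.008)&(q[:,2]>.05)&(q[:,2]<.08);print("blank",m.sum(),np.median(q[m],axis=0))
E
python3 g.py
```

```text
16.3 q [-5.240e-01  4.580e-01  1.719e+00  1.000e-03  9.650e-01 -6.090e-01] p [ 0.5216 -0.2211  0.0937] rpy [-3.141e+00 -2.000e-03  1.655e+00] F [-4.  -1.7 -2.2] grip 0.174 20.0
417 [-0.087   0.0017]
blank 53 [-0.008   0.0005  0.0691]
16.75 q [-0.523  0.458  1.719  0.002  0.965 -0.608] p [ 0.5219 -0.221   0.0938] rpy [ 3.142e+00 -2.000e-03  1.655e+00] F [-3.5 -0.5 -6.5] grip 0.173 20.0
```

The blank's top is at 69 mm, the full 8 mm lift. The measured path fits the 80 mm arc, which puts the lever at about 90°. Handing in.

```bash
python3 -c "
from workcell import env
print(env.job_done())"
```

```text
the job is handed in; nothing more can be done
None
```

I struck the punch down to its stop, stood the mallet back on the bench clear of the jig, and handed the job in at about 17 s with the gripper holding the cam lever upright (about 90° by the measured arc) and the blank about 8 mm up; no verdict came back.

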